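# Close the grinder with its bayonet lid and hold it at the halfway mark

## Task

Get the spice grinder going: lay the loose grinding plate squarely on top of the one in the grinder's chamber and let go of it, then drop the lid in with its two lugs through the gaps of the collar and twist it clockwise against the spring to halfway (the orange dot), well short of where it clicks into the lock. Do not let go: finish gripping the lid still at halfway, since it springs back when released, and leave the pepper mill, salt shaker, spice jar, mug and lemon where they stand.

Things in the scene. Friction and masses are not known exactly. Their poses are not given: they have to be found in the camera images.
- grinder: spice grinder base, white round housing 152 mm across, 92 mm high, fixed. Origin: centre of its underside, z up. Open chamber 110 mm across, floor at z = 48 mm, with the fixed lower grinding plate in the middle (dark steel, 64 mm along the base's x, 44 mm along y, 12 mm thick). A steel collar round the mouth (inner radius 54 mm, z = 86 to 92 mm) has two entry gaps at the base's +x and -x
- seat (a point): centre of the lower plate's upper face, 60 mm above the grinder's origin; axes as the grinder's. The loose plate lies here when stacked
- ledge (a point): point on the grinder's axis, 76 mm above its origin, at the height of the ledge (radius 55 to 62 mm) under the collar that carries the lugs: the lid's origin comes here when the lid is fully down; axes as the grinder's. The channel between ledge and collar is 10 mm high; its outer wall has radius 62 mm
- gap (a point): middle of the entry gap on the grinder's +x side, at the collar's top (radius 58 mm, z = 92 mm); the other gap is opposite. Each gap is 28 mm wide. A black dot on the rim outside marks it. A stop keeps the lugs from turning anticlockwise
- halfway (a point): orange dot on the rim (radius 68.5 mm, z = 92 mm), 0.70 rad clockwise (from above) of the gap: the lid's stroke points to it at halfway. A second one lies opposite. The red dots at 1.37 rad mark the locked position; a 2 mm ridge under the lugs makes the lock click
- switch (a joint): spring-loaded switch: two orange tabs under the collar that the lid's lugs push round. 0 = at rest, grows clockwise (from above), rad. It lags the lid's turn by about 0.07 rad (free play). The spring resists with 0.06 N m at 0, 0.14 N m at halfway and turns a released lid back. Halfway is 0.65; the lugs reach the lock ridge at about 0.87 and are locked at 1.3
- lid: the lid, loose, 0.13 kg, upright on the worktop. Origin: centre of its underside, z up. Plug 100 mm across, two lugs along its x (to radius 59.5 mm, 20 mm wide, 6 mm thick, flush with the underside), dark cover 128 mm across (z = 18 to 23 mm) with orange strokes over the lugs, black grip bar along x, 60 mm long, 22 mm thick in y, z = 23 to 51 mm. Same after half a turn
- top_plate: the loose upper grinding plate, bright steel, 64 mm in its x, 44 mm in its y, 12 mm thick, 0.1 kg, lying flat on the worktop; origin: centre of its underside, z up. The same after half a turn
- pepper_mill: brown wooden pepper mill, 58 mm across, 170 mm tall; bystander; origin: centre of its underside
- spice_jar: slim spice jar with black cap, 41 mm across, 105 mm tall; bystander; origin: centre of its underside
- mug: white mug with a handle, 92 mm across, 95 mm tall; bystander; origin: centre of its underside
- lemon: lemon, 78x55x56 mm; bystander; origin: centre of its underside
- salt_shaker: glass salt shaker with grey cap, 44 mm across, 90 mm tall; bystander; origin: centre of its underside

How it is judged:
By the outcome, as a careful person would: the job done as asked, in the order asked, and still so for the second after the job is handed in, while the arm keeps its last pose, push and grip.
It also fails if it takes over 48 s, if anything falls off the work surface, if the arm or the gripper's body presses on something with over 40 N, if the wrist force passes 120 N, or if a joint passes its speed limit or range.

## Robot

A 6-joint arm with a two-finger parallel gripper is mounted at the origin on a cart in front of the work surface, level with it; the furniture and walls round the work are solid. World frame = base frame: x ahead of the robot, y to its left, z up, the work surface at z = 0. Lengths are in m, angles in degrees, forces in N, time in s.
With the tool pointing down it reaches from about 0.325 to 0.775 m from the base axis. Payload 5.5 kg.
Tool frame: the origin (TCP) lies at the centre of the arm's flange, where the gripper is bolted on; the fingertips stand 182 mm ahead of it and the grasp point (between the pads) lies 163 mm ahead of it; z points along the fingers, y is the line along which they close (so a half turn about z gives the same grasp; the last joint's range is limited). The gripper opens to 88 mm and grips with 3 to 60 N. Pads are 20 mm wide; open, the fingers measure 115 mm over their backs; the gripper's body (75 mm by 178 mm) begins 61 mm behind the grasp point.
Start: joints at [67.168, 5.22, 70.514, -0, 104.267, -3.249], TCP at [0.201, 0.565, 0.405] pointing down, gripper open.
Joint ranges: [-164.24, 164.24], [-49.07, 125.15], [9.68, 141.18], [-86.29, 266.29], [3.28, 154.24], [-151.56, 151.56]. Speed limits (degrees/s): [147.25, 147.25, 172.46, 180, 180, 180].

## Interface

Orientations are given as [roll, pitch, yaw] about the fixed x, y, z axes, in that order (R = Rz(yaw) Ry(pitch) Rx(roll)).
In Python, from station import r gives the robot as it stands. The module is installed in compiled form; this text tells all that it offers. Calls block until the motion is done:
- r.reach(position, orientation): joint-space move of the TCP to a pose.
- r.servo_line(position, rotation=None, speed=0.15): straight line of the TCP; rotation=None keeps the orientation; speed is the mean speed in m/s.
- r.move_joints(angles): joint-space move.
- r.let_go() and r.grab(squeeze=None): open the fingers fully, or close them until they stop; squeeze is the grip in N (None keeps the last).
- r.wait(seconds).
- r.inverse_kinematics(position, orientation): joint angles nearest the present ones, or None.
- r.sense(): the state.
- r.snapshot(name): name is "side" or "top" or "wrist"; returns a dict with "frame" (400x640x3 uint8, red, green, blue), "fx", "fy", "cx", "cy" (pixels), "R" (3x3) and "t" (3): a world point X has camera coordinates R X + t. Camera axes: x right, y down, z forward; pixel columns grow to the right and rows downward; lengths in m; the calibration is good to about 2 mm. The wrist camera is an equidistant fisheye: a pixel r from the principal point sees the ray r / f radians off the axis. A picture is of the moment at which its call begins. There is no depth.
A pose or a line that the arm cannot do raises r.IKError and nothing moves.
- r.hand_in(): hands the job in; it is judged then, once.
The state is a dict: "clock": time; "joints": joint angles; "joint_vel": joint speeds; "joint_torque": joint torques, N m; "tcp_pos": TCP position; "orientation": TCP orientation; "contact_force": force on the tool from outside, world axes, zero at the start; "torque": the same for the moment, N m; "opening": finger opening in m; "gripper_force": force on a finger pad.
Only numpy, scipy, OpenCV 4.12 (cv2) and the standard library are available. Lean on these libraries where they do the work, as an engineer would, in place of code of your own. Each camera call takes 0.05 s, during which the arm holds its last target. There are 200 camera calls.

## Working session

There is one attempt and no reset: what is moved stays moved. The work goes in short steps, each a Python script; the robot and the scene stay as the last script left them, time stands still between calls to the robot, and variables do not carry over. Pictures are saved under pics/ and viewed, at most 10 in all, crops included, and the job is handed in when it is done.

```bash
mkdir -p pics; python3 - <<'E'
from station import r
import cv2,pickle
s=r.sense();print({k:s[k] for k in("clock","tcp_pos","orientation","opening")})
for n in("top","side"):
    d=r.snapshot(n);pickle.dump(d,open(n+".pkl","wb"));cv2.imwrite(f"pics/{n}0.png",d["frame"][:,:,::-1]);print(n,d["fx"],d["cx"],d["cy"],d["R"],d["t"])
E
```

```text
{'clock': 0.0, 'tcp_pos': array([0.20115424, 0.56534116, 0.40352183]), 'orientation': array([-1.79890816e+02, -5.01027229e-03,  1.60414113e+02]), 'opening': 0.08831655299470763}
top 390.73552468674745 323.94274598222216 194.82363317708908 [[-0.02721317 -0.9995502  -0.01260343]
 [-0.99080914  0.02864211 -0.13220011]
 [ 0.13250163  0.00889001 -0.99114292]] [-0.09140421  0.48045206  1.22022509]
side 519.9664121374187 322.3669369130913 199.72072653882253 [[ 0.07900681 -0.99686995  0.00286779]
 [-0.45578431 -0.03868132 -0.88924936]
 [ 0.88657689  0.06894966 -0.45741377]] [-0.14624273  0.26987802  1.29191453]
```

View pics/top0.png

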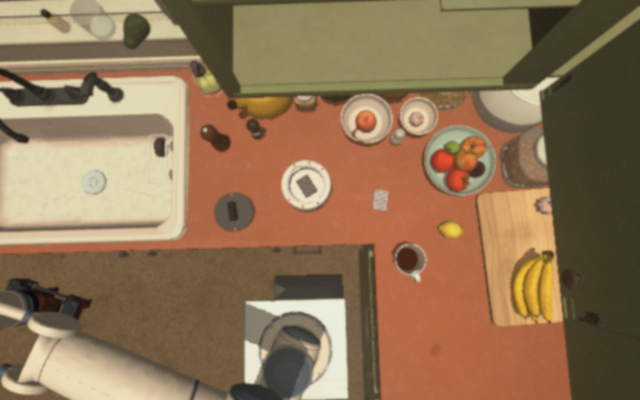

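View pics/side0.png

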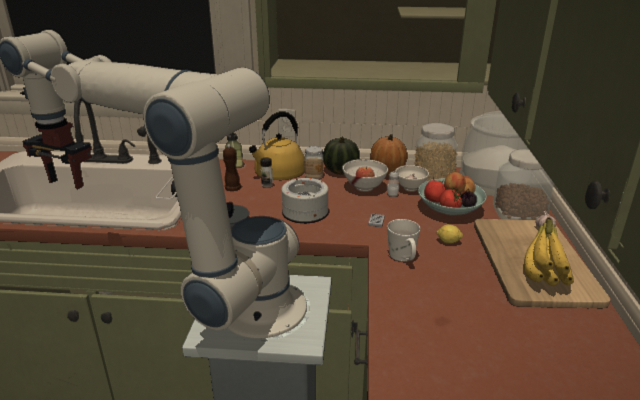

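The top view shows the grinder at about (306,186), the lid at (235,212), the loose plate at (381,200), the pepper mill at (210,133), the jar at (256,128), the shaker at (398,136), the mug at (409,258) and the lemon at (451,230). The side view agrees. Next: coarse positions, then a wrist view of each.

```bash
cat > h.py <<'E'
import numpy as np,cv2,pickle
def rays(d,px,fish=False):
    px=np.atleast_2d(np.asarray(px,float)); q=np.c_[(px[:,0]-d["cx"])/d["fx"],(px[:,1]-d["cy"])/d["fy"]]
    if fish:
        th=np.linalg.norm(q,axis=1,keepdims=True); v=np.c_[q/np.maximum(th,1e-9)*np.sin(th),np.cos(th)]
    else: v=np.c_[q,np.ones(len(q))]
    R=np.array(d["R"]);return -R.T@np.array(d["t"]),v@R
def cast(d,px,z,fish=False):
    o,v=rays(d,px,fish); return (o+v*((z-o[2])/v[:,2])[:,None])[:,:2]
def proj(d,X,fish=True):
    c=np.atleast_2d(X)@np.array(d["R"]).T+np.array(d["t"])
    if not fish: return np.c_[c[:,0]/c[:,2]*d["fx"]+d["cx"],c[:,1]/c[:,2]*d["fy"]+d["cy"]]
    rr=np.linalg.norm(c[:,:2],axis=1);th=np.arctan2(rr,c[:,2])
    return np.c_[c[:,0]/rr*th*d["fx"]+d["cx"],c[:,1]/rr*th*d["fy"]+d["cy"]]
def ortho(d,c,half,z,n=400):
    """rectified top view of plane z round c: rows = -x, cols = -y"""
    g=np.linspace(half,-half,n); X,Y=np.meshgrid(c[0]+g,c[1]+g,indexing="ij")
    p=proj(d,np.c_[X.ravel(),Y.ravel(),np.full(X.size,z)]).astype(np.float32).reshape(n,n,2)
    return cv2.remap(d["frame"],p[:,:,0],p[:,:,1],cv2.INTER_LINEAR)
E
python3 - <<'E'
from h import *
d=pickle.load(open("top.pkl","rb"))
for n,p,z in(("grinder",(306,186),.092),("lid",(233,212),.05),("plate",(381,200),.012),("mill",(209,131),.17),("jar",(254,124),.105),("shaker",(398,134),.09),("mug",(409,258),.095),("lemon",(451,230),.03)):
    print(n,cast(d,p,z))
E
```

```text
grinder [[ 0.4983781  -0.05129177]]
lid [[0.4289791  0.18245092]]
plate [[ 0.45801767 -0.2890832 ]]
mill [[0.65676976 0.22425521]]
jar [[0.69513831 0.1048518 ]]
shaker [[ 0.65388072 -0.34069902]]
mug [[ 0.27289611 -0.35250336]]
lemon [[ 0.35434797 -0.50258326]]
```

```bash
python3 - <<'E'
from station import r
from h import *
for n,p in(("lid",(.40,.17)),("grinder",(.47,-.05)),("plate",(.43,-.27))):
    r.reach([p[0],p[1],.40],[180,0,90])
    d=r.snapshot("wrist");pickle.dump(d,open("w_"+n+".pkl","wb"));cv2.imwrite(f"pics/w_{n}.png",d["frame"][:,:,::-1])
    print(n,r.sense()["clock"],r.sense()["joints"].round(0),d["fx"],d["cx"],d["cy"],-np.array(d["R"]).T@d["t"])
L=[pickle.load(open(f"w_{n}.pkl","rb")) for n in("lid","grinder","plate")]
o=[ortho(L[0],(.429,.182),.1,.05),ortho(L[1],(.498,-.051),.1,.092),ortho(L[2],(.458,-.289),.1,.012),]
o.append(cv2.resize(L[1]["frame"],(400,250)));o[3]=cv2.copyMakeBorder(o[3],0,150,0,0,0)
cv2.imwrite("pics/ortho.png",cv2.resize(np.vstack([np.hstack(o[:2]),np.hstack(o[2:])]),(600,600))[:,:,::-1])
E
```

```text
lid 1.775 [ 19. -20.  94.   0. 106.  19.] 309.70691628693146 321.8193297268766 198.75844095076118 [0.3992364  0.25472931 0.37969476]
grinder 2.7417 [-10. -15.  90.   0. 105. -10.] 309.70691628693146 321.8193297268766 198.75844095076118 [0.46940966 0.03500328 0.37966701]
plate 3.6833 [-36.  -9.  85.   0. 104. -36.] 309.70691628693146 321.8193297268766 198.75844095076118 [ 0.4298043  -0.18470258  0.37981389]
```

View pics/ortho.png

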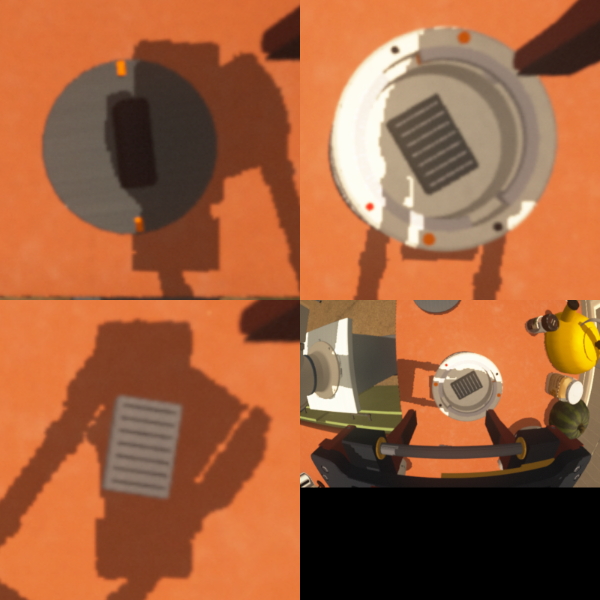

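The rectified views (0.67 mm/px) show the following. On the grinder rim the black dots are at (395,50) and (497,227) and the orange dots at (464,38) and (428,239), so its yaw is about 30°. The lid strokes are at (121,68) and (138,223). The loose plate is centred near (142,447). I'll refine these with masks.

```bash
cat > m.py <<'E'
from h import *
def w(px,c,half,n):  # ortho px -> world
    return np.array([c[0]+half-px[1]*2*half/(n-1),c[1]+half-px[0]*2*half/(n-1)])
def blobs(mask,amin,amax):
    k,l,s,c=cv2.connectedComponentsWithStats(mask.astype(np.uint8))
    return [(c[i],s[i,4]) for i in range(1,k) if amin<=s[i,4]<=amax]
def orange(im):
    h=cv2.cvtColor(im,cv2.COLOR_RGB2HSV).astype(int);return h
E
python3 - <<'E'
from m import *
n=800;half=.1
# grinder
d=pickle.load(open("w_grinder.pkl","rb"));c=np.array((.506,-.049));im=ortho(d,c,half,.092,n)
g=np.linspace(half,-half,n);X,Y=np.meshgrid(g,g,indexing="ij");rad=np.hypot(X,Y)
ring=(rad>.063)&(rad<.074);h=cv2.cvtColor(im,cv2.COLOR_RGB2HSV)
for nm,m in(("black",ring&(im.max(2)<75)),("orange",ring&(h[:,:,1]>150)&(h[:,:,0]>3)&(h[:,:,0]<25))):
    for b,a in blobs(m,60,900):
        q=w(b,c,half,n);print(nm,q,a,np.hypot(*(q-c)),np.degrees(np.arctan2(*(q-c)[::-1])))
# lower plate
o=im.copy()
ip=ortho(d,c,half,.060,n);gr=ip.max(2)
m=((gr<95)&(rad<.045)).astype(np.uint8);m=cv2.morphologyEx(m,cv2.MORPH_CLOSE,np.ones((19,19)));m=cv2.morphologyEx(m,cv2.MORPH_OPEN,np.ones((25,25)))
cn=max(cv2.findContours(m,0,2)[0],key=cv2.contourArea);q=cv2.minAreaRect(cn);print("lower",w(q[0],c,half,n),np.array(q[1])*.25,q[2])
# lid
d=pickle.load(open("w_lid.pkl","rb"));c=np.array((.431,.185));im=ortho(d,c,half,.023,n);h=cv2.cvtColor(im,cv2.COLOR_RGB2HSV)
print("lidcol",im[400,200],im[400,600],im[60,60]);
m=(rad<.07)&(h[:,:,1]>190)&(h[:,:,0]>10)&(h[:,:,0]<25)
for b,a in blobs(m,60,3000): print("stroke",w(b,c,half,n),a)
m=(h[:,:,1]<90).astype(np.uint8);m=cv2.morphologyEx(m,cv2.MORPH_CLOSE,np.ones((41,41)))
cn=max(cv2.findContours(m,0,2)[0],key=cv2.contourArea);p,R=cv2.minEnclosingCircle(cn);print("cover",w(p,c,half,n),R*.25, cv2.fitEllipse(cn))
cv2.imwrite("pics/l.png",im[:,:,::-1])
# plate
d=pickle.load(open("w_plate.pkl","rb"));c=np.array((.458,-.289));im=ortho(d,c,half,.012,n);h=cv2.cvtColor(im,cv2.COLOR_RGB2HSV)
m=((h[:,:,1]<90)&(rad<.06)).astype(np.uint8);m=cv2.morphologyEx(m,cv2.MORPH_CLOSE,np.ones((15,15)))
cn=max(cv2.findContours(m,0,2)[0],key=cv2.contourArea);q=cv2.minAreaRect(cn);print("plate",w(q[0],c,half,n),np.array(q[1])*.25,q[2])
E
```

```text
black [ 0.55126841 -0.10320743] 835 0.07062347041800411 -50.134875458118216
black [ 0.44652666 -0.0831577 ] 125 0.06858444898720167 -150.1296861807026
orange [ 0.57327122 -0.06048167] 853 0.0682440196802068 -9.68575971616944
orange [ 0.55714812 -0.09831707] 784 0.0710514122407859 -43.95585807372002
orange [0.46001445 0.00257744] 212 0.06910067510959889 131.71963867607266
orange [ 0.43823188 -0.03698074] 826 0.06882573138866531 169.94268358620255
lower [ 0.50491409 -0.04765911] [61.34278488 43.25992584] 59.931419372558594
lidcol [110  97  85] [58 47 40] [223 118  62]
stroke [0.49088621 0.196809  ] 1037
stroke [0.37778961 0.18343294] 768
cover [0.43369514 0.19077207] 62.14616775512695 ((374.9808044433594, 388.8031005859375), (489.5195617675781, 490.4937438964844), 103.28689575195312)
plate [ 0.46009237 -0.2838382 ] [44.07789993 62.65497208] 9.117862701416016
```

```bash
python3 - <<'E'
from h import *
a=cv2.imread("pics/w_plate.png")[190:400,120:560]; b=cv2.imread("pics/side0.png")[100:200,10:110]
cv2.imwrite("pics/f.png",np.vstack([cv2.resize(a,(660,315)),cv2.copyMakeBorder(cv2.resize(b,(280,280),interpolation=cv2.INTER_CUBIC),0,0,0,380,0)]))
E
```

```text
(no output)
```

View pics/f.png

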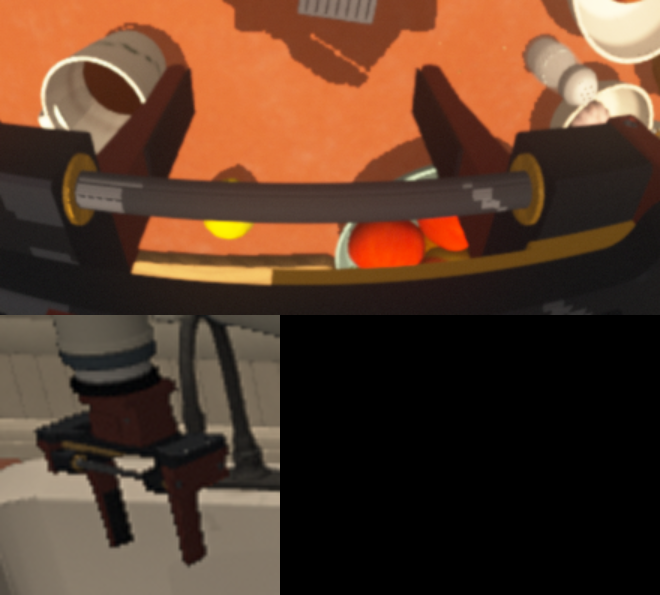

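```bash
cat > go.py <<'E'
from station import r
from h import *
def st(l=""):
    s=r.sense();print(l,"t%.1f"%s["clock"],"p",s["tcp_pos"].round(4),"rpy",s["orientation"].round(1),"F",s["contact_force"].round(1),"T",s["torque"].round(2),"open %.4f gf %.1f q6 %.0f"%(s["opening"],s["gripper_force"],s["joints"][5]));return s
E
python3 - <<'E'
from go import *
x,y=.4601,-.2838
r.reach([x,y,.26],[180,0,-9.1])
r.servo_line([x,y,.1845],speed=.1); st("down")
r.grab(15); st("grab")
r.servo_line([x,y,.34],speed=.2)
st("lift")
r.reach([.5057,-.0485,.34],[180,0,30.1]); st("over")
d=r.snapshot("wrist");cv2.imwrite("pics/held.png",d["frame"][:,:,::-1])
r.servo_line([.5057,-.0485,.249],speed=.12);st("near")
for z in(.2465,.2455,.2445,.2440):
    r.servo_line([.5057,-.0485,z],speed=.02);s=st(z)
    if s["contact_force"][2]>4:break
E
```

```text
down t6.1 p [ 0.4603 -0.284   0.1851] rpy [ 1.8e+02 -1.0e-01 -9.1e+00] F [-0.1  0.3  0.7] T [ 0.    0.12 -0.03] open 0.0879 gf 0.0 q6 64
grab t6.9 p [ 0.4601 -0.2838  0.1845] rpy [180.    0.   -9.1] F [ 0.   0.1 -0.5] T [-0.09  0.2   0.04] open 0.0434 gf 15.0 q6 64
lift t7.8 p [ 0.4599 -0.2837  0.3382] rpy [-1.799e+02  1.000e-01 -9.100e+00] F [ 1.  -0.1 -2. ] T [ 0.04  0.16 -0.02] open 0.0438 gf 15.0 q6 64
over t8.8 p [ 0.5057 -0.0492  0.3394] rpy [1.8e+02 1.0e-01 3.0e+01] F [ 0.4 -0.2 -1. ] T [-0.07  0.16  0.05] open 0.0435 gf 15.0 q6 51
near t9.7 p [ 0.506  -0.0486  0.2499] rpy [ 1.799e+02 -1.000e-01  3.010e+01] F [-0.7 -0.5  0.1] T [-0.07  0.1  -0.06] open 0.0439 gf 15.0 q6 51
0.2465 t10.0 p [ 0.5058 -0.0485  0.2469] rpy [180.   -0.   30.1] F [-0.4  0.7 -1. ] T [-0.03  0.14 -0.02] open 0.0438 gf 15.0 q6 51
0.2455 t10.2 p [ 0.5057 -0.0485  0.2455] rpy [180.   -0.   30.1] F [ 0.   0.4 -1.1] T [-0.04  0.12 -0.04] open 0.0439 gf 15.0 q6 51
0.2445 t10.5 p [ 0.5057 -0.0485  0.2445] rpy [180.   -0.   30.1] F [-0.3 -0.2 -0.7] T [0.   0.08 0.02] open 0.0438 gf 15.0 q6 51
0.244 t10.7 p [ 0.5057 -0.0485  0.2445] rpy [180.   -0.   30.1] F [-1.9  0.7  4. ] T [0.03 0.52 0.  ] open 0.0439 gf 15.0 q6 51
```

View pics/held.png

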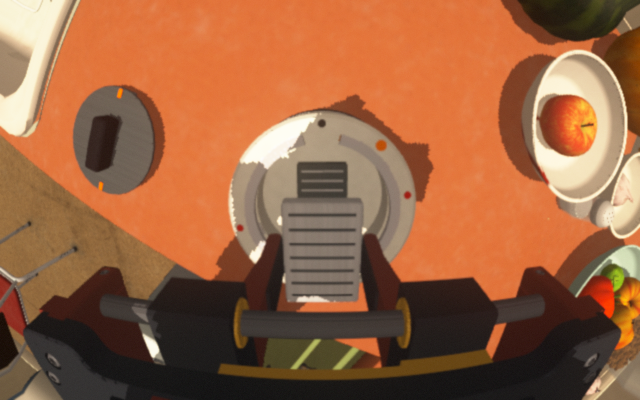

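The plate is held square at (322,250), in line with the lower plate at (322,180). Contact came at the expected height, so I'll weaken the grip, release, lift and check.

```bash
python3 - <<'E'
from go import *
from m import w
r.grab(3);st("weak")
r.let_go();st("open")
r.servo_line([.5057,-.0485,.34],speed=.12);st("up")
r.reach([.47,-.05,.38],[180,0,90])
d=r.snapshot("wrist");pickle.dump(d,open("w_st.pkl","wb"));st()
c=(.5057,-.0485);im=ortho(d,c,.1,.072,800);cv2.imwrite("pics/st.png",cv2.resize(im,(500,500))[:,:,::-1])
E
```

```text
weak t10.9 p [ 0.5057 -0.0485  0.2445] rpy [180.   -0.   30.1] F [-2.5  0.2  4.6] T [ 0.06  0.57 -0.01] open 0.0439 gf 3.0 q6 51
open t11.7 p [ 0.5058 -0.0489  0.244 ] rpy [179.9  -0.   30.1] F [ 1.8 -3.2 -1. ] T [-0.57 -0.22  0.02] open 0.0866 gf 2.7 q6 51
up t12.7 p [ 0.5056 -0.0484  0.3388] rpy [-1.799e+02  1.000e-01  3.010e+01] F [ 0.2 -1.  -0.3] T [-0.    0.13 -0.04] open 0.0874 gf 0.0 q6 51
 t13.7 p [ 0.4701 -0.05    0.3793] rpy [-179.9   -0.    89.9] F [-0.4 -0.2 -0.8] T [-0.08  0.08 -0.01] open 0.0877 gf 0.0 q6 -10
```

View pics/st.png

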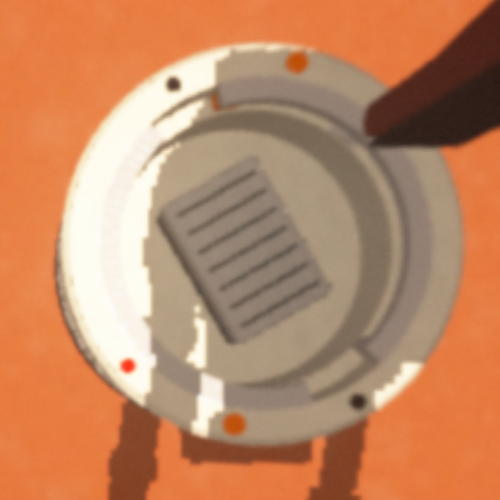

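The stacked plate is square on the seat. Its centre is near (247,250) at 0.4 mm/px, and nothing of the lower plate shows. Next I'll measure the lid from a similar viewpoint and grip it.

```bash
python3 - <<'E'
from go import *
from m import w,blobs
n=800;half=.1;g=np.linspace(half,-half,n);X,Y=np.meshgrid(g,g,indexing="ij");rad=np.hypot(X,Y)
r.reach([.40,.19,.34],[180,0,90])
d=r.snapshot("wrist");pickle.dump(d,open("w_lid2.pkl","wb"));st()
c=np.array((.434,.1905));im=ortho(d,c,half,.023,n);h=cv2.cvtColor(im,cv2.COLOR_RGB2HSV)
m=(rad>.045)&(rad<.063)&(h[:,:,1]>190)&(h[:,:,0]>10)&(h[:,:,0]<25)
B=[w(b,c,half,n) for b,a in blobs(m,200,3000)];print(B)
if len(B)==2: print("mid",(B[0]+B[1])/2,np.degrees(np.arctan(*( (B[0]-B[1])[::-1]/[1,1])[[0]]/(B[0]-B[1])[0])), np.linalg.norm(B[0]-B[1]))
m=((h[:,:,1]<110)&(rad<.08)).astype(np.uint8);m=cv2.morphologyEx(m,cv2.MORPH_CLOSE,np.ones((41,41)))
cn=max(cv2.findContours(m,0,2)[0],key=cv2.contourArea);p,R=cv2.minEnclosingCircle(cn);e=cv2.fitEllipse(cn);print("cover",w(p,c,half,n),R*.25,w(e[0],c,half,n),e[1])
# grinder dots from w_st
d=pickle.load(open("w_st.pkl","rb"));c=np.array((.5057,-.0485));im=ortho(d,c,half,.092,n);h=cv2.cvtColor(im,cv2.COLOR_RGB2HSV)
m=(rad>.063)&(rad<.074)&(h[:,:,1]>150)
for b,a in blobs(m,100,1200): q=w(b,c,half,n);print("dot",q,a,np.degrees(np.arctan2(*(q-c)[::-1])))
m=(rad>.063)&(rad<.074)&(im.max(2)<90)
for b,a in blobs(m,60,1200): q=w(b,c,half,n);print("blk",q,a,np.degrees(np.arctan2(*(q-c)[::-1])))
E
```

```text
t14.8 p [0.4006 0.1892 0.3403] rpy [180.    0.   89.9] F [-0.2 -0.2 -0. ] T [-0.01  0.08 -0.01] open 0.0878 gf 0.0 q6 21
[array([0.49077553, 0.19681359]), array([0.37728317, 0.18373548])]
mid [0.43402935 0.19027453] 6.5733933333383625 0.114243393825388
cover [0.43333152 0.19120037] 62.86796951293945 [0.43375466 0.19116994] (494.1038818359375, 496.98809814453125)
dot [ 0.5730979  -0.06036529] 815 -9.984518804543034
dot [0.45996899 0.00269282] 261 131.7747052970518
dot [ 0.43814108 -0.03693172] 857 170.28333643439376
blk [ 0.44657679 -0.08305963] 251 -149.69218323386323
```

```bash
python3 - <<'E'
from go import *
x,y=.434,.1905
r.reach([x,y,.27],[180,0,6.6])
r.servo_line([x,y,.2075],speed=.1); st("down")
r.grab(35); st("grab")
r.servo_line([x,y,.36],speed=.2)
r.reach([.5057,-.0486,.36],[180,0,30.2]); 
r.servo_line([.5057,-.0486,.315],speed=.1);r.wait(.2);st("over")
d=r.snapshot("wrist");pickle.dump(d,open("w_h.pkl","wb"));cv2.imwrite("pics/h2.png",d["frame"][:,:,::-1])
E
```

```text
down t16.8 p [0.4341 0.1906 0.2076] rpy [-180.    -0.     6.6] F [-0.7  0.6 -0.3] T [-0.    0.11  0.  ] open 0.0881 gf 0.0 q6 103
grab t17.8 p [0.434  0.1905 0.2075] rpy [180.   -0.    6.6] F [0.4 0.1 0.1] T [-0.1   0.1   0.04] open 0.0220 gf 35.0 q6 103
over t20.5 p [ 0.5059 -0.0486  0.316 ] rpy [ 1.799e+02 -1.000e-01  3.020e+01] F [ 0.5 -0.  -1. ] T [-0.05  0.19 -0.  ] open 0.0216 gf 35.0 q6 50
```

View pics/h2.png

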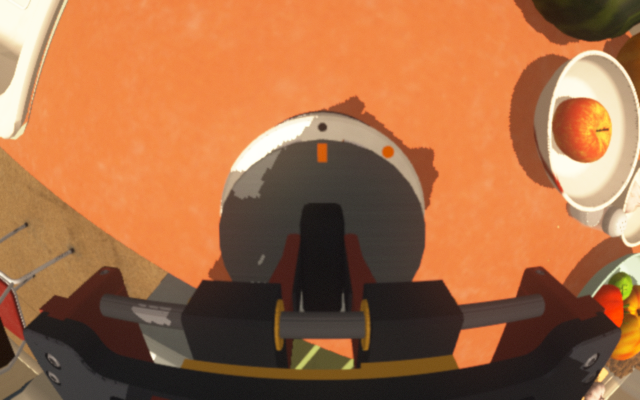

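The lid's stroke at (322,153) lines up with the black dot at (322,127). I'll check its offset along the bar and then lower it with force checks.

```bash
python3 - <<'E'
from go import *
d=pickle.load(open("w_h.pkl","rb"))
q=cast(d,(322,153),.1315,True)[0]-[.5059,-.0486];print("stroke r %.4f ang %.1f"%(np.hypot(*q),np.degrees(np.arctan2(q[1],q[0]))))
b=cast(d,(322,127),.092,True)[0]-[.5057,-.0486];print("dot r %.4f ang %.1f"%(np.hypot(*b),np.degrees(np.arctan2(b[1],b[0]))))
for z in(.298,.2925,.289,.2865,.2845,.2835,.283):
    r.servo_line([.5057,-.0486,z],speed=.04);s=st(z)
    if s["contact_force"][2]>4 or np.hypot(*s["contact_force"][:2])>6:break
E
```

```text
stroke r 0.0571 ang 30.6
dot r 0.0684 ang 30.3
0.298 t21.2 p [ 0.5057 -0.0486  0.2977] rpy [-180.     0.    30.2] F [ 0.4 -0.6 -0.4] T [-0.01  0.14 -0.02] open 0.0215 gf 35.0 q6 50
0.2925 t21.4 p [ 0.5056 -0.0486  0.2922] rpy [-180.     0.    30.2] F [-0.2 -0.1 -1.2] T [-0.07  0.14 -0.01] open 0.0219 gf 35.0 q6 50
0.289 t21.7 p [ 0.5056 -0.0486  0.2887] rpy [-180.     0.    30.2] F [-0.1 -0.6 -1.4] T [-0.04  0.18  0.01] open 0.0217 gf 35.0 q6 50
0.2865 t21.9 p [ 0.5057 -0.0486  0.2863] rpy [-180.     0.    30.2] F [ 0.5  0.9 -1.5] T [-0.08  0.12 -0.03] open 0.0215 gf 35.0 q6 50
0.2845 t22.2 p [ 0.5057 -0.0486  0.2843] rpy [-180.     0.    30.2] F [-0.6 -0.4 -1.1] T [-0.01  0.14  0.02] open 0.0219 gf 35.0 q6 50
0.2835 t22.4 p [ 0.5057 -0.0486  0.2835] rpy [180.   -0.   30.2] F [ 0.1  0.3 -1. ] T [-0.05  0.13 -0.06] open 0.0220 gf 35.0 q6 50
0.283 t22.7 p [ 0.5057 -0.0486  0.2835] rpy [180.   -0.   30.2] F [-1.9 -0.2  3.4] T [-0.    0.44  0.04] open 0.0217 gf 35.0 q6 50
```

```bash
python3 - <<'E'
from go import *
for a in(8,16,24,32,40.1):
    r.reach([.5057,-.0486,.2836],[180,0,30.2-a]);s=st(a)
    if np.linalg.norm(s["contact_force"])>15 or abs(s["torque"][2])>.6:break
r.wait(.3);st()
d=r.snapshot("wrist");pickle.dump(d,open("w_e.pkl","wb"));cv2.imwrite("pics/e.png",d["frame"][:,:,::-1])
E
```

```text
8 t23.0 p [ 0.5058 -0.0488  0.2835] rpy [180.   -0.   22.4] F [-0.1 -1.7 -0.9] T [-0.31  0.05  0.09] open 0.0219 gf 35.0 q6 58
16 t23.2 p [ 0.5058 -0.0487  0.2835] rpy [180.   -0.   14.5] F [-0.1 -2.5 -0.7] T [-0.37  0.08  0.08] open 0.0217 gf 35.0 q6 66
24 t23.5 p [ 0.5057 -0.0487  0.2835] rpy [180.   -0.    6.6] F [ 1.  -1.7 -1. ] T [-0.41 -0.04  0.12] open 0.0219 gf 35.0 q6 74
32 t23.7 p [ 0.5057 -0.0487  0.2835] rpy [180.   -0.   -1.4] F [ 1.2 -2.3 -0.7] T [-0.42  0.02  0.14] open 0.0220 gf 35.0 q6 82
40.1 t24.0 p [ 0.5057 -0.0486  0.2835] rpy [180.    0.   -9.5] F [ 1.2 -1.7 -1. ] T [-0.45 -0.02  0.18] open 0.0221 gf 35.0 q6 90
 t24.3 p [ 0.5057 -0.0486  0.2836] rpy [180.   -0.   -9.8] F [ 0.8 -2.7 -1.2] T [-0.49  0.    0.16] open 0.0217 gf 35.0 q6 90
```

View pics/e.png

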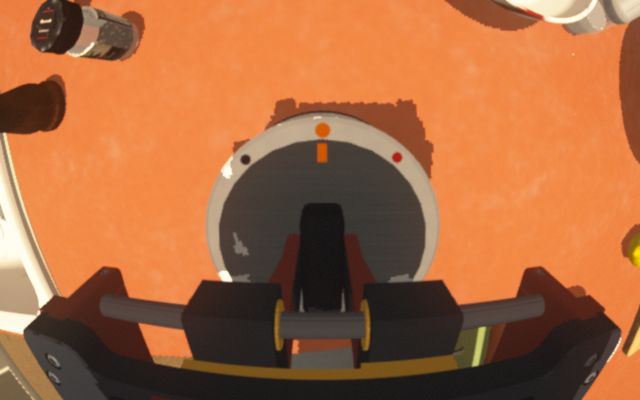

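The stroke at (322,153) points straight at the orange dot at (322,130), the twist torque of about 0.16 N m fits halfway, and the lid is still gripped. I'm handing in.

```bash
python3 -c "
from station import r
print(r.hand_in())"
```

```text
the job is handed in; nothing more can be done
None
```

I handed the job in at about 24 s: the loose plate is stacked squarely and released, the lid is in and still gripped at halfway on the orange dot, and none of the bystanders was touched.

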